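# Close the storage jars, each with its own lid

## Task

The four stoneware storage jars have been washed and left open among the cooking things. Pick out their four lids and put each one on its own jar, matching colour and size, so that it sits level and fully down on the rim. Let the jars, the steel cup and the garlic stay standing where they are.

Things in the scene. Friction and masses are not known exactly. Their poses are not given: they have to be found in the camera images.
- jar_blue: largest stoneware jar, dark blue glaze, round, open at the top, 76 mm across and 75 mm high, mouth 65 mm across; loose, hollow, flat rim; origin at the centre of its underside, z up
- lid_blue: lid of the dark blue jar, lying knob up: dark blue disc 74 mm across, 5 mm thick (8.5 at the middle), round wooden knob 22 mm across (19 at its neck) from 8.5 to 32.5 mm above the origin; below, a tapered clay plug 12 mm deep, 61 mm across narrowing to 52. Origin: centre of the disc's underside, z up; 12 mm above the worktop as it lies on its plug, 75 mm above the jar's origin when seated
- jar_green: second largest stoneware jar, sage green glaze, round, open at the top, 66 mm across and 67 mm high, mouth 55 mm across; loose, hollow, flat rim; origin at the centre of its underside, z up
- lid_green: lid of the sage green jar, lying knob up: sage green disc 64 mm across, 5 mm thick (8.5 at the middle), round wooden knob 22 mm across (19 at its neck) from 8.5 to 32.5 mm above the origin; below, a tapered clay plug 12 mm deep, 51 mm across narrowing to 42. Origin: centre of the disc's underside, z up; 12 mm above the worktop as it lies on its plug, 67 mm above the jar's origin when seated
- jar_red: third stoneware jar, rust red glaze, round, open at the top, 56 mm across and 60 mm high, mouth 45 mm across; loose, hollow, flat rim; origin at the centre of its underside, z up
- lid_red: lid of the rust red jar, lying knob up: rust red disc 54 mm across, 5 mm thick (8.5 at the middle), round wooden knob 22 mm across (19 at its neck) from 8.5 to 32.5 mm above the origin; below, a tapered clay plug 12 mm deep, 41 mm across narrowing to 32. Origin: centre of the disc's underside, z up; 12 mm above the worktop as it lies on its plug, 60 mm above the jar's origin when seated
- jar_cream: smallest stoneware jar, cream glaze, round, open at the top, 46 mm across and 53 mm high, mouth 35 mm across; loose, hollow, flat rim; origin at the centre of its underside, z up
- lid_cream: lid of the cream jar, lying knob up: cream disc 44 mm across, 5 mm thick (8.5 at the middle), round wooden knob 22 mm across (19 at its neck) from 8.5 to 32.5 mm above the origin; below, a tapered clay plug 12 mm deep, 31 mm across narrowing to 22. Origin: centre of the disc's underside, z up; 12 mm above the worktop as it lies on its plug, 53 mm above the jar's origin when seated
- cup: plain tapered steel cup, loose, open, 74 mm across and 99 mm high, not part of the set and has no lid; origin at the centre of its underside
- garlic: pinkish white garlic bulb, loose, 56 mm across and 56 mm high; origin at the centre of its underside

How it is judged:
By the outcome, as a careful person would: the job done as asked, in the order asked, and still so for the second after the job is handed in, with the robot touching nothing.
It also fails if it takes over 96 s, if anything falls off the work surface, if the arm or the gripper's body presses on something with over 40 N, if the wrist force passes 120 N, or if a joint passes its speed limit or range.

## Robot

A 6-joint arm with a two-finger parallel gripper is mounted at the origin on a cart in front of the work surface, level with it; the furniture and walls round the work are solid. World frame = base frame: x ahead of the robot, y to its left, z up, the work surface at z = 0. Lengths are in mm, angles in rad, forces in N, time in s.
With the tool pointing down it reaches from about 350 to 875 mm from the base axis. Payload 4.2 kg.
Tool frame: the origin (TCP) lies midway between the tips of the shut fingers; the grasp point (between the pads) lies 19 mm behind it (arm.hold_point_z is the distance from the TCP to the grasp point, in mm); z points along the fingers, y is the line along which they close (so a half turn about z gives the same grasp; the last joint's range is limited). The gripper opens to 85 mm and grips with 20 to 120 N. Pads are 22 mm wide; open, the fingers measure 114 mm over their backs; the gripper's body (76 mm by 85 mm) begins 54 mm behind the grasp point. The pads swing forward as they close: fully open they stand 13 mm farther back than shut.
Start: joints at [-1.049, 0.385, 0.008, 0, -1.194, -0.259], TCP at [162.383, -603.516, 231.312] pointing down, gripper open.
Joint ranges: [-3.14, 3.14], [-1.21, 2.06], [-1.07, 1.41], [-3.16, 2.05], [-2.99, -0.16], [-3.1, 3.1]. Speed limits (rad/s): [2.79, 2.79, 3.14, 3.14, 3.14, 3.14].

## Interface

Orientations are given as a unit quaternion [x, y, z, w].
In Python, from bench import arm, vision gives the robot as it stands. The module is installed in compiled form; this text tells all that it offers.
- The arm moves only by the tool servo_tool, never from a script. Its argument "plan" is a list of rows, each a list of 7 numbers: the shift along the world's x, y, z each as a share of 300 mm, from -1 to 1, then the turn, a rotation vector about the world's x, y, z each as a share of 2 rad, from -1 to 1, then the opening, from 0 (shut) to 1 (fully open). A call has 1 to 20 rows; each row shifts and turns the commanded pose from where the row before left it; what a row does not reach is not made up. A row lasts 1/8 s, in which the tool goes at most 62.5 mm and 10.7 degrees, less where a joint would pass 70% of its speed; a pose out of reach is approached as far as the arm can. A call with a number of a shift or a turn outside -1 to 1 is refused whole. A call with a gripper value outside its range is refused whole. The fingers move at their own pace and stop on an object; the grip force is fixed at half the most. Time passes only in rows, so rows that do not move let the fingers close. It gives the time, the measured TCP pose, the force, the opening and the grip force at its end, in the units of the state.
- arm.read_state(): the state, without advancing time (a new reading comes with each control period).
- vision.get_image(name): name is "side" or "top"; returns a dict with "image" (480x640x3 uint8, red, green, blue), "z_map" (480x640 float32, mm along the optical axis (not along the pixel's ray), 0 where there is no reading), "K" (3x3 intrinsics, pixels), "world_to_cam" (4x4, takes a point from world to camera coordinates). Camera axes: x right, y down, z forward; pixel columns grow to the right and rows downward; lengths in mm; the calibration is good to about 2 mm. A picture is of the moment at which its call begins.
- arm.job_done(): hands the job in; it is judged then, once.
The state is a dict: "clock": time; "joints": joint angles; "joint_vel": joint speeds; "joint_efforts": joint torques, N m; "position": TCP position; "ee_rot": TCP orientation; "contact_force": force on the tool from outside, world axes, zero at the start; "wrist_torque": the same for the moment, N m; "gripper_width": finger opening in mm; "grasp_force": force on a finger pad.
Only numpy, scipy, OpenCV 4.12 (cv2) and the standard library are available. Lean on these libraries where they do the work, as an engineer would, in place of code of your own. Each camera call takes 0.05 s, during which the arm holds its last target. There are 200 camera calls.

## Working session

There is one attempt and no reset: what is moved stays moved. The work goes in short steps, Python scripts to look and compute and a tool call to move; the robot and the scene stay as the last step left them, time stands still between calls to the robot, and variables do not carry over. Pictures are saved under pics/ and viewed, at most 14 in all, crops included, and the job is handed in when it is done.

Besides the shell and the picture viewer there is one more tool, called after "Call:" by a JSON object that holds its "api" and its "payload", one argument or row to a line. servo_tool: Moves the arm, as the interface text tells. Its arguments: {"type":"object","properties":{"plan":{"type":"array"}},"required":["plan"]}

```bash
mkdir -p pics
python3 - <<'E'
from bench import arm, vision
import cv2, numpy as np
for n in("top","side"):
    d=vision.get_image(n); cv2.imwrite(f"pics/{n}0.png",d["image"][:,:,::-1]); np.savez(f"{n}0.npz",**d)
    print(n,d["K"].tolist(),d["world_to_cam"].round(3).tolist())
s=arm.read_state(); print(s)
E
```

```text
top [[465.9945888323437, 0.0, 325.12198675405], [0.0, 465.9945888323437, 232.94743820578708], [0.0, 0.0, 1.0]] [[-0.003, -1.0, -0.03, -3.501], [-0.997, 0.005, -0.083, 557.278], [0.083, 0.03, -0.996, 838.718], [0.0, 0.0, 0.0, 1.0]]
side [[567.9396081700446, 0.0, 311.3527442985865], [0.0, 567.9396081700446, 245.50851717231166], [0.0, 0.0, 1.0]] [[0.586, -0.811, -0.015, -338.318], [-0.539, -0.376, -0.754, 321.167], [0.606, 0.449, -0.657, 565.93], [0.0, 0.0, 0.0, 1.0]]
{'clock': 0.1, 'joints': array([-1.04941825e+00,  3.85471175e-01,  6.78499494e-03, -4.21411468e-04,
       -1.19398913e+00, -2.58595190e-01]), 'joint_vel': array([-0.00155858, -0.00219612,  0.00209595,  0.00168167,  0.0012019 ,
       -0.0002899 ]), 'joint_efforts': array([-8.88447848e-04, -3.93318629e+01,  1.88930279e+01,  4.19796199e+00,
       -2.58980923e-03,  1.00925365e-05]), 'position': array([ 162.23724404, -603.05043351,  230.34691119]), 'ee_rot': array([-1.30936616e-01,  9.91390277e-01,  9.43406778e-04, -1.76027250e-04]), 'contact_force': array([-0.29462211,  0.90812238,  0.9911419 ]), 'wrist_torque': array([0.04713229, 0.04708951, 0.01276841]), 'grasp_force': 0.0, 'gripper_width': 85.37726576528097}
```

View pics/top0.png

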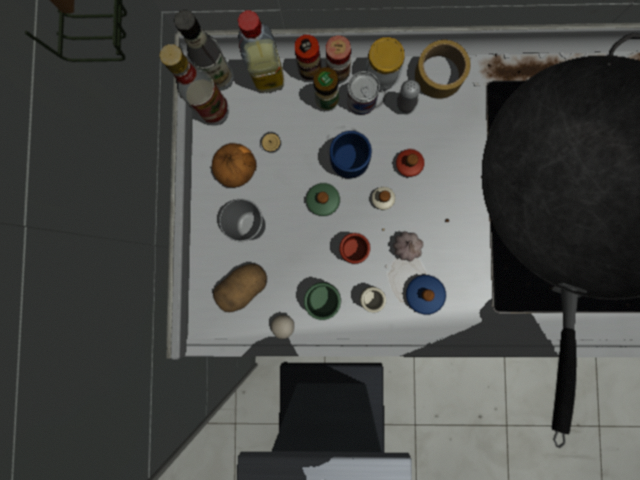

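View pics/side0.png

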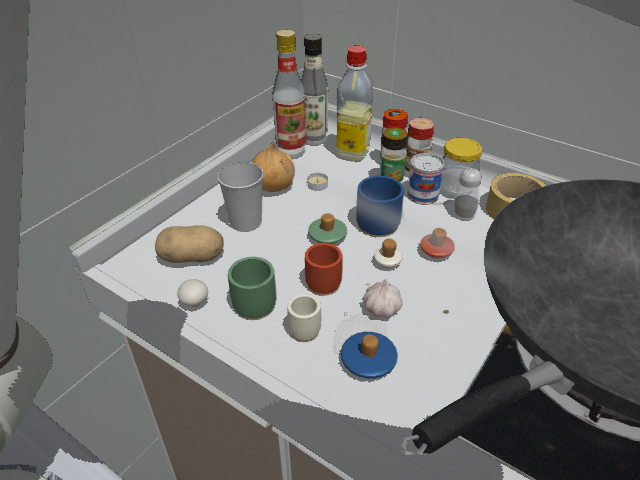

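The top view shows the jars at blue (350,153), green (322,300), red (354,248) and cream (372,299). The lids are at blue (426,294), green (322,198), red (410,162) and cream (383,198). The garlic is at (407,246) and the cup at (241,219). The side view shows all of them, with the lids knob up.

```bash
cat > h.py <<'E'
import numpy as np, cv2
def pts(d):
    v,u=np.mgrid[:480,:640]; z=d["z_map"].astype(float); K=d["K"]
    c=np.stack([(u-K[0,2])/K[0,0]*z,(v-K[1,2])/K[1,1]*z,z],-1)
    T=d["world_to_cam"]; return (c-T[:3,3])@T[:3,:3]   # R^T (c-t)
def cast(d,uv,h):
    K=d["K"];T=d["world_to_cam"];R=T[:3,:3];o=-R.T@T[:3,3]
    uv=np.asarray(uv,float).reshape(-1,2)
    r=np.c_[(uv-K[:2,2])/K[0,0],np.ones(len(uv))]@R
    return (o+r*((h-o[2])/r[:,2])[:,None])[:,:2]
def circ(p):
    "least squares circle"
    A=np.c_[2*p,np.ones(len(p))]; s=np.linalg.lstsq(A,(p**2).sum(1),rcond=None)[0]
    return s[:2],np.sqrt(s[2]+s[:2]@s[:2])
seeds={"top":dict(jb=(350,153),jg=(322,300),jr=(354,248),jc=(372,299),lb=(426,294),lg=(322,198),lr=(410,162),lc=(383,198)),
}
H=dict(jb=75,jg=67,jr=60,jc=53,lb=17,lg=17,lr=17,lc=17)
R=dict(jb=38,jg=33,jr=28,jc=23,lb=37,lg=32,lr=27,lc=22)
def measure(dt,ds,guess):
    for k,g in guess.items():
        row=[k]
        for n,d in (("top",dt),("side",ds)):
            P=pts(d); ok=(d["z_map"]>0)&(np.hypot(P[...,0]-g[0],P[...,1]-g[1])<R[k]+9)
            b=ok&(abs(P[...,2]-H[k])<(7 if k[0]=="j" else 6))
            (c,r)=cv2.minEnclosingCircle(P[b][:,:2].astype(np.float32)) if b.sum()>5 else((0,0),0)
            row+=[n,np.round(c,1).tolist(),round(r,1),int(b.sum()),np.percentile(P[b][:,2],[10,50,90]).round(1).tolist()]
            if k[0]=="l":
                q=ok&(P[...,2]>33)&(P[...,2]<55)
                if q.sum()>3:row+=["knob",np.median(P[q],0).round(1).tolist(),int(q.sum())]
        print(*row)
E
python3 - <<'E'
from h import *
dt=np.load("top0.npz");ds=np.load("side0.npz")
P=pts(dt); print("table z",np.median(P[260:280,380:395,2]))
g={k:cast(dt,uv,H[k])[0] for k,uv in seeds["top"].items()}
print({k:v.round(1).tolist() for k,v in g.items()})
measure(dt,ds,g)
# colour masks: silhouettes
hsv=cv2.cvtColor(dt["image"],cv2.COLOR_RGB2HSV)
for k,uv in seeds["top"].items():
    print(k,[hsv[uv[1]+dy,uv[0]+dx].tolist() for dx,dy in((0,0),(10,0),(-10,0),(0,10),(0,-10))])
E
```

```text
table z -0.22894677118031806
{'jb': [693.9, -51.6], 'jg': [436.9, -1.4], 'jr': [527.3, -57.7], 'jc': [437.7, -88.8], 'lb': [444.6, -190.0], 'lg': [623.5, 0.1], 'lr': [690.5, -165.3], 'lc': [622.7, -113.9]}
jb top [699.3, -52.8] 37.5 429 [71.1, 74.1, 76.0] side [698.2, -52.4] 38.5 548 [69.3, 73.9, 76.1]
jg top [435.8, -1.9] 32.4 358 [64.2, 66.6, 68.3] side [434.2, -0.6] 33.9 631 [61.6, 66.3, 68.2]
jr top [528.6, -59.2] 27.2 272 [57.6, 59.4, 61.4] side [528.2, -58.9] 28.6 492 [54.3, 59.3, 61.1]
jc top [437.8, -91.2] 22.4 223 [50.3, 52.5, 54.4] side [437.1, -91.6] 23.9 476 [47.7, 52.1, 54.2]
lb top [444.8, -190.1] 37.0 1146 [16.9, 19.2, 21.2] knob [445.9, -188.7, 43.6] 123 side [444.1, -188.9] 37.8 1783 [17.5, 19.9, 21.4] knob [440.6, -190.9, 43.5] 246
lg top [622.8, -1.6] 32.0 769 [16.4, 19.2, 21.2] knob [621.3, -2.7, 43.1] 115 side [620.5, -1.5] 31.8 650 [16.9, 19.7, 21.3] knob [617.4, -3.5, 42.8] 143
lr top [691.0, -165.6] 26.9 504 [16.5, 18.8, 21.1] knob [689.4, -165.0, 43.2] 118 side [689.0, -164.3] 27.5 509 [16.1, 19.5, 21.4] knob [685.5, -166.4, 43.0] 159
lc top [624.0, -114.9] 21.7 305 [16.4, 18.8, 21.0] knob [622.8, -114.8, 43.3] 117 side [622.8, -114.6] 23.1 348 [15.6, 19.1, 21.3] knob [618.4, -116.4, 42.7] 170
jb [[109, 165, 71], [109, 170, 24], [108, 166, 72], [108, 172, 71], [109, 173, 28]]
jg [[61, 64, 91], [67, 85, 27], [64, 64, 96], [63, 77, 30], [63, 64, 95]]
jr [[5, 176, 120], [6, 193, 33], [5, 182, 109], [4, 182, 35], [5, 201, 57]]
jc [[28, 33, 92], [24, 50, 72], [26, 33, 164], [24, 42, 90], [26, 38, 148]]
lb [[14, 175, 93], [108, 132, 104], [108, 144, 78], [107, 133, 100], [107, 149, 89]]
lg [[14, 180, 88], [63, 67, 88], [64, 80, 70], [64, 68, 86], [65, 80, 70]]
lr [[14, 177, 82], [5, 185, 110], [5, 200, 93], [5, 160, 132], [4, 205, 92]]
lc [[14, 181, 96], [26, 36, 165], [25, 41, 119], [25, 38, 149], [25, 41, 137]]
```

Run:
```python
from h import *
for n in("top","side"):
    d=np.load(n+"0.npz");P=pts(d)
    for nm,x,y in(("pan/handle",(150,480),(-640,-220)),("rightside",(480,900),(-700,-230)),("far of blue",(740,900),(-200,120))):
        m=(d["z_map"]>0)&(P[...,0]>x[0])&(P[...,0]<x[1])&(P[...,1]>y[0])&(P[...,1]<y[1])
        if m.sum(): q=P[m]; i=q[:,2].argmax(); print(n,nm,m.sum(),q[i].round(),np.percentile(q[:,2],99).round())
```

```text
top pan/handle 18668 [ 268. -335.  216.] 210.0
top rightside 43151 [ 783. -326.  152.] 149.0
top far of blue 16560 [848. 104. 218.] 214.0
side pan/handle 26116 [ 190. -388.  562.] 559.0
side rightside 38866 [ 799. -354.  152.] 149.0
side far of blue 14666 [847. 102. 218.] 211.0
```

Call:
{"api": "servo_tool", "payload": {
  "plan": [
    [0,0,0,0,0,0,0.5]
  ]
}}

```text
clock: 0.22
position: [162.3, -603.3, 230.7]
ee_rot: [-0.131, 0.991, 0.001, -0.0]
contact_force: [0.9, 0.3, 0.4]
gripper_width: 69.9
grasp_force: 0.0
```

Call:
{"api": "servo_tool", "payload": {
  "plan": [
    [0,0,0.1,0,0,0,0.5],
    [0,0,0.1,0,0,0,0.5],
    [0.08,0.115,0,0,0,0,0.5],
    [0.08,0.115,0,0,0,0,0.5],
    [0.08,0.115,0,0,0,0,0.5],
    [0.08,0.115,0,0,0,0,0.5],
    [0.08,0.115,0,0,0,0,0.5],
    [0.08,0.115,0,0,0,0,0.5],
    [0.08,0.115,0,0,0,0,0.5],
    [0.08,0.115,0,0,0,0,0.5],
    [0.08,0.115,0,0,0,0,0.5],
    [0.08,0.115,0,0,0,0,0.5],
    [0.07,0.115,0,0,0,0,0.5],
    [0.07,0.115,0,0,0,0,0.5],
    [0,0,-0.12,0,0,0,0.5],
    [0,0,-0.12,0,0,0,0.5],
    [0,0,-0.12,0,0,0,0.5],
    [0,0,-0.12,0,0,0,0.5],
    [0,0,0,0,0,0,0.5]
  ]
}}

```text
clock: 2.6
position: [442.4, -189.3, 145.1]
ee_rot: [-0.131, 0.991, 0.001, -0.003]
contact_force: [0.3, 0.2, 0.9]
gripper_width: 42.9
grasp_force: 0.0
```

Call:
{"api": "servo_tool", "payload": {
  "plan": [
    [0.003,0,-0.1,0,0,0,0.5],
    [0,0,-0.1,0,0,0,0.5],
    [0,0,-0.1,0,0,0,0.5],
    [0,0,-0.06,0,0,0,0.5],
    [0,0,-0.03,0,0,0,0.5],
    [0,0,-0.02,0,0,0,0.5],
    [0,0,0,0,0,0,0.5]
  ]
}}

```text
clock: 3.48
position: [445.8, -189.6, 24.8]
ee_rot: [-0.131, 0.991, -0.0, 0.0]
contact_force: [0.6, -0.6, -0.0]
gripper_width: 42.6
grasp_force: 0.0
```

Run:
```python
from bench import arm, vision
import cv2
d=vision.get_image("side"); cv2.imwrite("pics/s1.png",cv2.resize(d["image"][240:420,260:500,::-1],None,fx=3,fy=3))
print(arm.read_state()["position"])
```

```text
[ 445.87390139 -189.59220781   24.97376777]
```

View pics/s1.png

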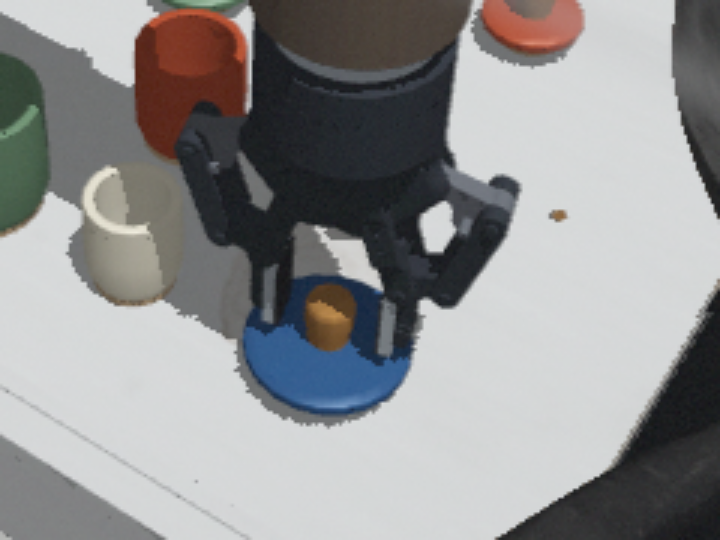

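The fingers straddle the blue knob: their tips are near (268,320) and (385,350) in the crop, with the knob at (330,320) between them. I'll close now.

Call:
{"api": "servo_tool", "payload": {
  "plan": [
    [0,0,0,0,0,0,0],
    [0,0,0,0,0,0,0],
    [0,0,0,0,0,0,0],
    [0,0,0,0,0,0,0],
    [0,0,0,0,0,0,0]
  ]
}}

```text
clock: 4.15
position: [445.7, -189.6, 25.1]
ee_rot: [-0.131, 0.991, -0.0, 0.001]
contact_force: [-1.0, 1.3, 5.4]
gripper_width: 19.1
grasp_force: 58.7
```

Call:
{"api": "servo_tool", "payload": {
  "plan": [
    [0,0,0.02,0,0,0,0],
    [0,0,0.04,0,0,0,0],
    [0,0,0.06,0,0,0,0],
    [0,0,0.1,0,0,0,0],
    [0,0,0.1,0,0,0,0],
    [0,0,0.08,0,0,0,0],
    [0,0,0.02,0,0,0,0],
    [0,0,0,0,0,0,0]
  ]
}}

```text
clock: 5.15
position: [445.0, -189.4, 150.2]
ee_rot: [-0.131, 0.991, 0.0, 0.0]
contact_force: [-1.0, -0.1, -1.9]
gripper_width: 19.1
grasp_force: 58.8
```

Run:
```python
from bench import arm, vision
import cv2
d=vision.get_image("side"); cv2.imwrite("pics/s2.png",cv2.resize(d["image"][160:400,220:520,::-1],None,fx=2.4,fy=2.4))
```

```text
(no output)
```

View pics/s2.png

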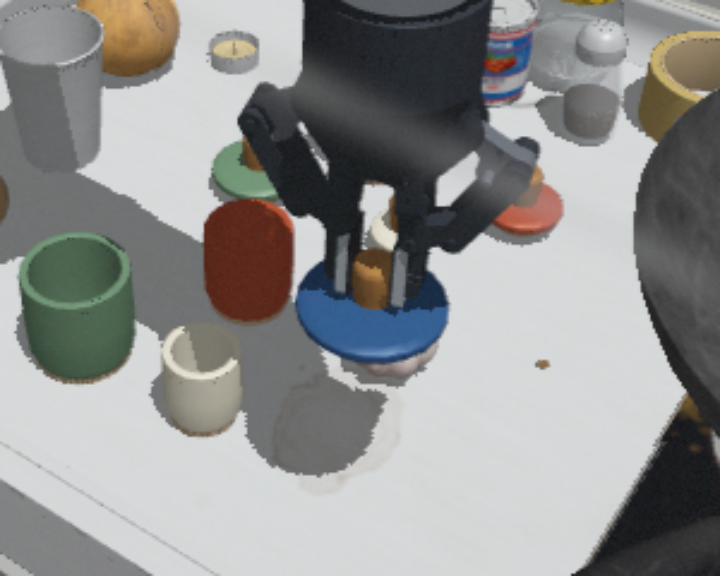

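The blue lid is lifted in the gripper, at (372,300) in the crop, and it looks roughly level. Next I'll measure its tilt and its offset from the tool.

```bash
cat >> h.py <<'E'
def held(hue,rad,smin=50,dz=-8):
    from bench import arm,vision
    s=arm.read_state(); t=s["position"]
    for n in("side","top"):
        d=vision.get_image(n);P=pts(d);h=cv2.cvtColor(d["image"],cv2.COLOR_RGB2HSV)
        m=(d["z_map"]>0)&(abs(h[...,0].astype(int)-hue)<9)&(h[...,1]>smin)&(np.linalg.norm(P-(t+[0,0,dz]),axis=-1)<rad+14)&(abs(P[...,2]-t[2]-dz)<14)
        if m.sum()<30: print(n,"few",m.sum()); continue
        q=P[m]; c,r=cv2.minEnclosingCircle(q[:,:2].astype(np.float32)); a=np.hypot(*(q[:,:2]-c).T)
        f=q[(a<rad-3)]; A=np.c_[f[:,:2]-c,np.ones(len(f))]
        for _ in range(3):
            s_=np.linalg.lstsq(A,f[:,2],rcond=None)[0]; k=abs(f[:,2]-A@s_)<3; f,A=f[k],A[k]
        print(n,len(q),"centre-tool",(np.array(c)-t[:2]).round(1),"r",round(r,1),"slope deg",np.degrees(s_[:2]).round(1),"z-tcp",(s_[2]-t[2]).round(1))
    print("tcp",t.round(1))
E
python3 - <<'E'
from h import *
held(108,37,100)
E
```

```text
side 1546 centre-tool [-3.  -0.9] r 36.4 slope deg [1.  0.7] z-tcp -4.9
top few 0
tcp [ 444.6 -189.4  149.6]
```

Call:
{"api": "servo_tool", "payload": {
  "plan": [
    [0.05,0.03,0,0,0,0,0],
    [0.09,0.05,0,0,0,0,0],
    [0.1,0.05,0,0,0,0,0],
    [0.1,0.05,0,0,0,0,0],
    [0.1,0.05,0,0,0,0,0],
    [0.1,0.05,0,0,0,0,0],
    [0.1,0.05,0,0,0,0,0],
    [0.1,0.05,0,0,0,0,0],
    [0.07,0.05,0,0,0,0,0],
    [0.04,0.027,0,0,0,0,0],
    [0,0,0,0,0,0,0],
    [0,0,0,0,0,0,0]
  ]
}}

```text
clock: 6.8
position: [699.6, -52.7, 150.0]
ee_rot: [-0.131, 0.991, 0.0, -0.001]
contact_force: [-0.2, 0.1, -1.6]
gripper_width: 19.2
grasp_force: 58.8
```

Run:
```python
from h import *
held(108,37,100)
```

```text
side 760 centre-tool [-3.6 -1.8] r 36.4 slope deg [1.3 0.9] z-tcp -5.1
top 716 centre-tool [-4.3 -1.2] r 35.3 slope deg [ 2.5 -0.1] z-tcp -5.0
tcp [699.6 -52.7 150. ]
```

Call:
{"api": "servo_tool", "payload": {
  "plan": [
    [0.005,0.003,-0.06,0,0,0,0],
    [0,0,-0.06,0,0,0,0],
    [0,0,-0.04,0,0,0,0],
    [0,0,-0.02,0,0,0,0],
    [0,0,-0.01,0,0,0,0],
    [0,0,0,0,0,0,0]
  ]
}}

```text
clock: 7.65
position: [701.8, -51.5, 93.5]
ee_rot: [-0.131, 0.991, 0.0, 0.0]
contact_force: [-0.8, -0.4, -0.9]
gripper_width: 18.8
grasp_force: 58.8
```

Call:
{"api": "servo_tool", "payload": {
  "plan": [
    [0,0,-0.006,0,0,0,0],
    [0,0,-0.006,0,0,0,0],
    [0,0,0,0,0,0,0]
  ]
}}

```text
clock: 8.02
position: [701.4, -51.4, 89.5]
ee_rot: [-0.131, 0.991, 0.0, -0.0]
contact_force: [-0.8, 0.1, -0.3]
gripper_width: 18.9
grasp_force: 59.0
```

Call:
{"api": "servo_tool", "payload": {
  "plan": [
    [0,0,-0.004,0,0,0,0],
    [0,0,0,0,0,0,0]
  ]
}}

```text
clock: 8.28
position: [701.6, -51.4, 88.4]
ee_rot: [-0.131, 0.991, 0.0, -0.0]
contact_force: [-1.9, 1.5, -0.5]
gripper_width: 19.3
grasp_force: 59.0
```

Call:
{"api": "servo_tool", "payload": {
  "plan": [
    [0,0,-0.003,0,0,0,0],
    [0,0,0,0,0,0,0]
  ]
}}

```text
clock: 8.52
position: [701.9, -51.5, 88.5]
ee_rot: [-0.131, 0.991, -0.0, 0.0]
contact_force: [-3.3, 1.7, 3.6]
gripper_width: 19.0
grasp_force: 59.4
```

Call:
{"api": "servo_tool", "payload": {
  "plan": [
    [0,0,0,0,0,0,0.3],
    [0,0,0,0,0,0,0.45],
    [0,0,0,0,0,0,0.45],
    [0,0,0.05,0,0,0,0.45],
    [0,0,0.1,0,0,0,0.45],
    [0,0,0.1,0,0,0,0.45],
    [-0.1,0,0.1,0,0,0,0.45],
    [-0.15,0,0,0,0,0,0.45],
    [-0.15,0,0,0,0,0,0.45],
    [-0.15,0,0,0,0,0,0.45],
    [-0.1,0,0,0,0,0,0.45],
    [0,0,0,0,0,0,0.45]
  ]
}}

```text
clock: 10.02
position: [505.5, -51.6, 194.4]
ee_rot: [-0.131, 0.991, 0.0, 0.001]
contact_force: [-0.2, 0.2, -0.1]
gripper_width: 38.1
grasp_force: 0.0
```

```bash
cat >> h.py <<'E'
def seat(x,y,h,rad):
    "plane + centre of the disc top"
    from bench import vision
    for n in("side","top"):
        d=vision.get_image(n);P=pts(d)
        m=(d["z_map"]>0)&(np.hypot(P[...,0]-x,P[...,1]-y)<rad+10)&(abs(P[...,2]-h-6)<8)
        q=P[m]; c,r=cv2.minEnclosingCircle(q[:,:2].astype(np.float32)); a=np.hypot(*(q[:,:2]-c).T)
        f=q[(a<rad-4)&(a>13)]; s=np.linalg.lstsq(np.c_[f[:,:2]-c,np.ones(len(f))],f[:,2],rcond=None)[0]
        print(n,"centre",np.round(c,1),"r",round(r,1),"slope deg",np.degrees(s[:2]).round(1),"z",s[2].round(1),"expect ~",h+6)
        cv2.imwrite(f"pics/last_{n}.png",d["image"][:,:,::-1]); np.savez(n+"1.npz",**d)
E
python3 - <<'E'
from h import *
seat(698.7,-52.6,75,37)
E
```

```text
side centre [697.7 -52.5] r 38.7 slope deg [1.1 0.8] z 83.1 expect ~ 81
top centre [699.1 -52.6] r 37.2 slope deg [-0.1 -0.2] z 82.4 expect ~ 81
```

View pics/last_side.png

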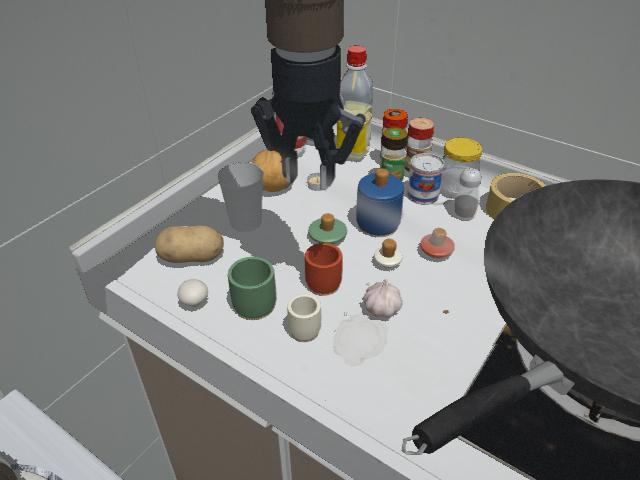

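The side view shows the blue lid seated level on its jar at (380,195), with everything else still standing. Green is next.

Call:
{"api": "servo_tool", "payload": {
  "plan": [
    [0.1,0.04,0,0,0,0,0.45],
    [0.12,0.05,0,0,0,0,0.45],
    [0.12,0.05,0,0,0,0,0.45],
    [0.052,0.029,-0.05,0,0,0,0.45],
    [0,0,-0.12,0,0,0,0.45],
    [0,0,-0.12,0,0,0,0.45],
    [0,0,-0.12,0,0,0,0.45],
    [0,0,-0.05,0,0,0,0.45],
    [0,0,0,0,0,0,0.45],
    [0,0,0,0,0,0,0.45]
  ]
}}

```text
clock: 11.38
position: [625.9, -0.6, 56.1]
ee_rot: [-0.131, 0.991, -0.0, 0.002]
contact_force: [-0.2, -0.2, 0.7]
gripper_width: 38.5
grasp_force: 0.0
```

Call:
{"api": "servo_tool", "payload": {
  "plan": [
    [-0.008,0,-0.03,0,0,0,0.45],
    [0,0,-0.04,0,0,0,0.45],
    [0,0,-0.025,0,0,0,0.45],
    [0,0,-0.01,0,0,0,0.45],
    [0,0,0,0,0,0,0.45],
    [0,0,0,0,0,0,0]
  ]
}}

```text
clock: 12.12
position: [622.3, -0.8, 23.4]
ee_rot: [-0.131, 0.991, 0.0, 0.0]
contact_force: [-2.2, 2.0, 1.3]
gripper_width: 21.4
grasp_force: 2.8
```

Call:
{"api": "servo_tool", "payload": {
  "plan": [
    [0,0,0,0,0,0,0],
    [0,0,0,0,0,0,0],
    [0,0,0,0,0,0,0],
    [0,0,0,0,0,0,0]
  ]
}}

```text
clock: 12.62
position: [622.4, -0.6, 23.6]
ee_rot: [-0.131, 0.991, 0.0, 0.001]
contact_force: [-0.2, 1.5, 3.9]
gripper_width: 19.3
grasp_force: 59.0
```

Call:
{"api": "servo_tool", "payload": {
  "plan": [
    [0,0,0.02,0,0,0,0],
    [0,0,0.05,0,0,0,0],
    [0,0,0.1,0,0,0,0],
    [0,0,0.1,0,0,0,0],
    [0,0,0.1,0,0,0,0],
    [-0.05,0,0.05,0,0,0,0],
    [-0.1,0,0,0,0,0,0],
    [-0.1,0,0,0,0,0,0],
    [-0.1,0,0,0,0,0,0],
    [-0.1,0,0,0,0,0,0],
    [-0.1,0,0,0,0,0,0],
    [-0.05,0,0,0,0,0,0],
    [-0.02,0,0,0,0,0,0],
    [0,0,0,0,0,0,0],
    [0,0,0,0,0,0,0]
  ]
}}

```text
clock: 14.5
position: [436.9, -0.7, 149.2]
ee_rot: [-0.131, 0.991, -0.0, 0.0]
contact_force: [-0.5, 0.4, -1.0]
gripper_width: 18.9
grasp_force: 58.8
```

Run:
```python
from h import *
held(64,32,45)
```

```text
side 775 centre-tool [-2.1 -1.1] r 31.7 slope deg [1.1 1. ] z-tcp -3.3
top few 0
tcp [436.9  -0.7 149.2]
```

Call:
{"api": "servo_tool", "payload": {
  "plan": [
    [0,0.003,-0.06,0,0,0,0],
    [0,0,-0.07,0,0,0,0],
    [0,0,-0.05,0,0,0,0],
    [0,0,-0.02,0,0,0,0],
    [0,0,-0.01,0,0,0,0],
    [0,0,0,0,0,0,0],
    [0,0,0,0,0,0,0]
  ]
}}

```text
clock: 15.48
position: [436.3, 0.2, 86.6]
ee_rot: [-0.131, 0.991, 0.0, 0.001]
contact_force: [-0.3, 0.3, -0.3]
gripper_width: 19.2
grasp_force: 58.7
```

Call:
{"api": "servo_tool", "payload": {
  "plan": [
    [0,0,-0.007,0,0,0,0],
    [0,0,-0.006,0,0,0,0],
    [0,0,-0.006,0,0,0,0],
    [0,0,0,0,0,0,0]
  ]
}}

```text
clock: 15.98
position: [435.8, 0.0, 80.2]
ee_rot: [-0.131, 0.991, -0.0, -0.0]
contact_force: [-0.6, 0.4, -1.1]
gripper_width: 19.3
grasp_force: 58.7
```

Call:
{"api": "servo_tool", "payload": {
  "plan": [
    [0,0,-0.005,0,0,0,0],
    [0,0,-0.003,0,0,0,0],
    [0,0,0,0,0,0,0]
  ]
}}

```text
clock: 16.35
position: [436.1, 0.1, 78.5]
ee_rot: [-0.131, 0.991, -0.0, 0.0]
contact_force: [-2.4, -0.0, 4.5]
gripper_width: 19.1
grasp_force: 59.3
```

Call:
{"api": "servo_tool", "payload": {
  "plan": [
    [0,0,0,0,0,0,0.3],
    [0,0,0,0,0,0,0.45],
    [0,0,0,0,0,0,0.45],
    [0,0,0.05,0,0,0,0.45],
    [0,0,0.1,0,0,0,0.45],
    [0,0,0.1,0,0,0,0.45],
    [0.05,-0.03,0.05,0,0,0,0.45],
    [0.1,-0.06,0,0,0,0,0.45],
    [0.1,-0.07,0,0,0,0,0.45],
    [0.1,-0.07,0,0,0,0,0.45],
    [0.1,-0.07,0,0,0,0,0.45],
    [0.1,-0.07,0,0,0,0,0.45],
    [0.1,-0.06,0,0,0,0,0.45],
    [0.1,-0.06,0,0,0,0,0.45],
    [0.08,-0.05,0,0,0,0,0.45],
    [0.02,-0.009,-0.1,0,0,0,0.45],
    [0,0,-0.1,0,0,0,0.45],
    [0,0,-0.1,0,0,0,0.45],
    [0,0,0,0,0,0,0.45],
    [0,0,0,0,0,0,0.45]
  ]
}}

```text
clock: 18.85
position: [691.9, -164.8, 79.1]
ee_rot: [-0.131, 0.991, -0.0, 0.001]
contact_force: [-0.3, -0.8, 0.0]
gripper_width: 38.5
grasp_force: 0.0
```

Run:
```python
from h import *
seat(435.2,-1.3,67,32)
ds=np.load("side1.npz");dt=np.load("top1.npz")
try: measure(dt,ds,dict(lr=(690,-165),jr=(528.4,-59)))
except Exception as e: print(e)
```

```text
side centre [434.6  -2. ] r 33.0 slope deg [1.1 1.3] z 75.0 expect ~ 73
top centre [0. 0.] r 0.0 slope deg [0. 0.] z 0.0 expect ~ 73
lr top [690.6, -166.1] 27.0 359 [16.2, 18.9, 21.1] knob [686.3, -166.6, 42.7] 84 side [689.3, -164.9] 27.5 517 [15.9, 19.4, 21.2] knob [685.2, -166.1, 43.2] 157
jr top [529.9, -73.6] 22.1 86 [57.4, 59.7, 61.5] side [527.3, -58.4] 28.0 493 [54.4, 59.2, 61.2]
```

Call:
{"api": "servo_tool", "payload": {
  "plan": [
    [0,0,-0.06,0,0,0,0.45],
    [0,0,-0.07,0,0,0,0.45],
    [0,0,-0.03,0,0,0,0.45],
    [0,0,-0.02,0,0,0,0.45],
    [0,0,-0.003,0,0,0,0.45],
    [0,0,0,0,0,0,0],
    [0,0,0,0,0,0,0],
    [0,0,0,0,0,0,0],
    [0,0,0,0,0,0,0],
    [0,0,0,0,0,0,0]
  ]
}}

```text
clock: 20.2
position: [691.5, -164.6, 23.9]
ee_rot: [-0.131, 0.991, -0.0, 0.001]
contact_force: [0.5, 0.9, 3.4]
gripper_width: 19.4
grasp_force: 59.0
```

Call:
{"api": "servo_tool", "payload": {
  "plan": [
    [0,0,0.02,0,0,0,0],
    [0,0,0.05,0,0,0,0],
    [0,0,0.1,0,0,0,0],
    [0,0,0.1,0,0,0,0],
    [0,0,0.1,0,0,0,0],
    [-0.04,0.02,0.05,0,0,0,0],
    [-0.08,0.05,0,0,0,0,0],
    [-0.1,0.07,0,0,0,0,0],
    [-0.1,0.07,0,0,0,0,0],
    [-0.1,0.07,0,0,0,0,0],
    [-0.08,0.05,0,0,0,0,0],
    [-0.039,0.023,0,0,0,0,0],
    [0,0,0,0,0,0,0],
    [0,0,0,0,0,0,0]
  ]
}}

```text
clock: 21.95
position: [530.1, -59.0, 149.2]
ee_rot: [-0.131, 0.991, -0.0, 0.0]
contact_force: [-0.3, -0.2, -1.3]
gripper_width: 19.4
grasp_force: 58.7
```

Run:
```python
from h import *
held(5,27,120)
```

```text
side 503 centre-tool [-3.3 -1.4] r 25.8 slope deg [2.5 2.2] z-tcp -3.6
top few 0
tcp [530.1 -59.  149.2]
```

Call:
{"api": "servo_tool", "payload": {
  "plan": [
    [0.003,0.003,-0.06,0,0,0,0],
    [0,0,-0.08,0,0,0,0],
    [0,0,-0.06,0,0,0,0],
    [0,0,-0.02,0,0,0,0],
    [0,0,-0.01,0,0,0,0],
    [0,0,0,0,0,0,0],
    [0,0,0,0,0,0,0]
  ]
}}

```text
clock: 22.92
position: [530.7, -57.8, 80.8]
ee_rot: [-0.131, 0.991, -0.0, 0.001]
contact_force: [-0.6, -0.7, -0.7]
gripper_width: 19.0
grasp_force: 58.7
```

Call:
{"api": "servo_tool", "payload": {
  "plan": [
    [0,0,-0.007,0,0,0,0],
    [0,0,-0.006,0,0,0,0],
    [0,0,-0.006,0,0,0,0],
    [0,0,0,0,0,0,0]
  ]
}}

```text
clock: 23.42
position: [529.9, -57.8, 74.1]
ee_rot: [-0.131, 0.991, 0.0, -0.0]
contact_force: [-1.0, -0.5, -1.2]
gripper_width: 19.2
grasp_force: 58.7
```

Call:
{"api": "servo_tool", "payload": {
  "plan": [
    [0,0,-0.006,0,0,0,0],
    [0,0,-0.004,0,0,0,0],
    [0,0,0,0,0,0,0]
  ]
}}

```text
clock: 23.8
position: [530.4, -58.0, 71.9]
ee_rot: [-0.131, 0.991, -0.0, 0.0]
contact_force: [-1.7, -0.8, 3.6]
gripper_width: 19.2
grasp_force: 59.1
```

Call:
{"api": "servo_tool", "payload": {
  "plan": [
    [0,0,0,0,0,0,0.3],
    [0,0,0,0,0,0,0.45],
    [0,0,0,0,0,0,0.45],
    [0,0,0.05,0,0,0,0.45],
    [0,0,0.1,0,0,0,0.45],
    [0,0,0.1,0,0,0,0.45],
    [0.05,-0.03,0.05,0,0,0,0.45],
    [0.1,-0.06,0,0,0,0,0.45],
    [0.1,-0.06,0,0,0,0,0.45],
    [0.065,-0.038,-0.07,0,0,0,0.45],
    [0,0,-0.1,0,0,0,0.45],
    [0,0,-0.1,0,0,0,0.45],
    [0,0,0,0,0,0,0.45],
    [0,0,0,0,0,0,0.45]
  ]
}}

```text
clock: 25.55
position: [625.8, -114.3, 82.3]
ee_rot: [-0.131, 0.991, -0.0, 0.001]
contact_force: [0.2, -0.5, 0.5]
gripper_width: 38.3
grasp_force: 0.0
```

Run:
```python
from h import *
seat(528.4,-59,60,27)
ds=np.load("side1.npz")
measure(ds,ds,dict(lc=(623.4,-114.8),jc=(437.4,-91.4)))
```

```text
side centre [527.2 -58.9] r 27.6 slope deg [2.  1.2] z 68.1 expect ~ 66
top centre [528.8 -59.3] r 27.3 slope deg [-0.  -0.4] z 67.5 expect ~ 66
lc top [622.8, -114.5] 22.4 352 [16.0, 19.3, 21.5] knob [618.8, -115.8, 43.0] 166 side [622.8, -114.5] 22.4 352 [16.0, 19.3, 21.5] knob [618.8, -115.8, 43.0] 166
jc top [436.5, -91.0] 23.0 473 [47.7, 52.4, 54.1] side [436.5, -91.0] 23.0 473 [47.7, 52.4, 54.1]
```

Red is seated. Cream is next.

Call:
{"api": "servo_tool", "payload": {
  "plan": [
    [-0.002,0,-0.06,0,0,0,0.45],
    [0,0,-0.07,0,0,0,0.45],
    [0,0,-0.04,0,0,0,0.45],
    [0,0,-0.02,0,0,0,0.45],
    [0,0,-0.004,0,0,0,0.45],
    [0,0,0,0,0,0,0],
    [0,0,0,0,0,0,0],
    [0,0,0,0,0,0,0],
    [0,0,0,0,0,0,0],
    [0,0,0,0,0,0,0]
  ]
}}

```text
clock: 26.9
position: [624.7, -114.2, 23.0]
ee_rot: [-0.131, 0.991, -0.0, 0.001]
contact_force: [-0.0, 1.4, 5.7]
gripper_width: 19.0
grasp_force: 59.0
```

Call:
{"api": "servo_tool", "payload": {
  "plan": [
    [0,0,0.02,0,0,0,0],
    [0,0,0.05,0,0,0,0],
    [0,0,0.1,0,0,0,0],
    [0,0,0.1,0,0,0,0],
    [0,0,0.1,0,0,0,0],
    [-0.05,0.01,0.05,0,0,0,0],
    [-0.1,0.01,0,0,0,0,0],
    [-0.1,0.01,0,0,0,0,0],
    [-0.1,0.01,0,0,0,0,0],
    [-0.1,0.01,0,0,0,0,0],
    [-0.1,0.01,0,0,0,0,0],
    [-0.05,0.01,0,0,0,0,0],
    [-0.017,0.01,0,0,0,0,0],
    [0,0,0,0,0,0,0],
    [0,0,0,0,0,0,0]
  ]
}}

```text
clock: 28.78
position: [439.9, -90.1, 148.2]
ee_rot: [-0.131, 0.991, -0.0, 0.0]
contact_force: [0.5, 0.2, -0.6]
gripper_width: 19.4
grasp_force: 58.7
```

Run:
```python
from h import *
held(26,22,20,-5)
```

```text
side 270 centre-tool [-2.5 -1.6] r 21.4 slope deg [4.6 4.3] z-tcp -2.7
top few 0
tcp [439.9 -90.1 148.2]
```

Call:
{"api": "servo_tool", "payload": {
  "plan": [
    [-0.001,0,-0.06,0,0,0,0],
    [0,0,-0.09,0,0,0,0],
    [0,0,-0.07,0,0,0,0],
    [0,0,-0.02,0,0,0,0],
    [0,0,-0.01,0,0,0,0],
    [0,0,0,0,0,0,0],
    [0,0,0,0,0,0,0]
  ]
}}

```text
clock: 29.75
position: [439.2, -90.2, 73.9]
ee_rot: [-0.131, 0.991, -0.0, 0.001]
contact_force: [0.7, 1.7, -0.6]
gripper_width: 19.5
grasp_force: 58.7
```

Call:
{"api": "servo_tool", "payload": {
  "plan": [
    [0,0,-0.007,0,0,0,0],
    [0,0,-0.006,0,0,0,0],
    [0,0,-0.006,0,0,0,0],
    [0,0,0,0,0,0,0]
  ]
}}

```text
clock: 30.25
position: [438.5, -90.2, 67.3]
ee_rot: [-0.131, 0.991, -0.0, -0.0]
contact_force: [0.7, 0.3, -0.5]
gripper_width: 18.8
grasp_force: 58.7
```

Call:
{"api": "servo_tool", "payload": {
  "plan": [
    [0,0,-0.006,0,0,0,0],
    [0,0,-0.004,0,0,0,0],
    [0,0,-0.002,0,0,0,0],
    [0,0,0,0,0,0,0]
  ]
}}

```text
clock: 30.75
position: [438.8, -90.2, 64.1]
ee_rot: [-0.131, 0.991, -0.0, 0.0]
contact_force: [-0.3, -0.4, 2.0]
gripper_width: 19.5
grasp_force: 58.9
```

Call:
{"api": "servo_tool", "payload": {
  "plan": [
    [0,0,-0.002,0,0,0,0],
    [0,0,0,0,0,0,0],
    [0,0,0,0,0,0,0.3],
    [0,0,0,0,0,0,0.45],
    [0,0,0,0,0,0,0.45],
    [0,0,0.05,0,0,0,0.45],
    [0,0,0.1,0,0,0,0.45],
    [0,0,0.1,0,0,0,0.45],
    [0,0,0.1,0,0,0,0.45],
    [0.05,-0.05,0.1,0,0,0,0.45],
    [0.1,-0.1,0,0,0,0,0.45],
    [0.1,-0.1,0,0,0,0,0.45],
    [0.1,-0.1,0,0,0,0,0.45],
    [0,0,0,0,0,0,0.45],
    [0,0,0,0,0,0,0.45]
  ]
}}

```text
clock: 32.62
position: [542.9, -195.0, 197.6]
ee_rot: [-0.131, 0.991, 0.0, -0.001]
contact_force: [-1.5, -0.3, 0.1]
gripper_width: 38.2
grasp_force: 0.0
```

Run:
```python
from h import *
for a in((698.7,-52.6,75,37),(435.2,-1.3,67,32),(528.4,-59,60,27),(437.4,-91.4,53,22)): seat(*a)
```

```text
side centre [697.6 -53. ] r 37.6 slope deg [1.5 0.8] z 83.1 expect ~ 81
top centre [717.6 -53.3] r 31.6 slope deg [-3.5 -0.2] z 82.1 expect ~ 81
side centre [435.3  -2.3] r 33.3 slope deg [0.6 1.2] z 74.9 expect ~ 73
top centre [0. 0.] r 0.0 slope deg [0. 0.] z 0.0 expect ~ 73
side centre [527.  -59.4] r 27.8 slope deg [2.2 1. ] z 67.9 expect ~ 66
top centre [0. 0.] r 0.0 slope deg [0. 0.] z 0.0 expect ~ 66
side centre [435.9 -92.5] r 23.6 slope deg [4.  3.5] z 60.6 expect ~ 59
top centre [0. 0.] r 0.0 slope deg [0. 0.] z 0.0 expect ~ 59
```

View pics/last_side.png

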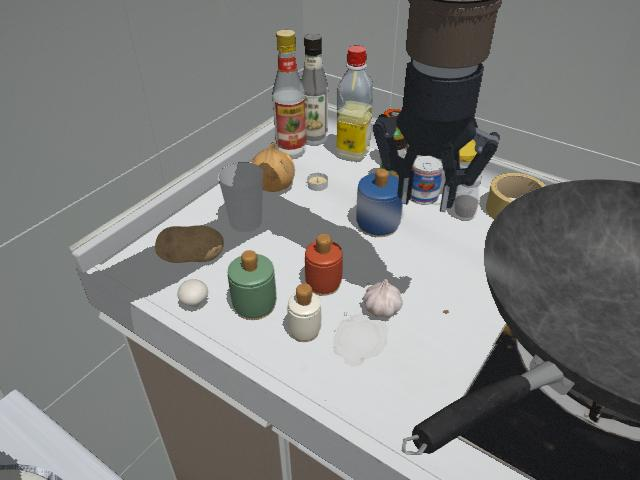

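All four lids are on their jars in the side view: blue (380,195), green (252,280), red (324,262) and cream (304,308). The cup and garlic are still standing. I'll compare the cream lid's slope with the known-level lid in the first picture.

Run:
```python
from h import *
for f,x,y,h in(("side0",622.8,-114.6,12),("side1",435.9,-92.5,53)):
    d=np.load(f+".npz");P=pts(d)
    m=(d["z_map"]>0)&(np.hypot(P[...,0]-x,P[...,1]-y)<32)&(abs(P[...,2]-h-6)<8)
    q=P[m];c=cv2.minEnclosingCircle(q[:,:2].astype(np.float32))[0];a=np.hypot(*(q[:,:2]-c).T)
    f_=q[(a<18)&(a>13)];s=np.linalg.lstsq(np.c_[f_[:,:2]-c,np.ones(len(f_))],f_[:,2],rcond=None)[0]
    print(np.degrees(s[:2]).round(1),(s[2]-h).round(1))
```

```text
[1.2 0.3] 7.8
[4.  3.5] 7.6
```

Call:
{"api": "servo_tool", "payload": {
  "plan": [
    [0,0,0.1,0,0,0,0.45],
    [0,0,0.1,0,0,0,0.45],
    [0,0,0.1,0,0,0,0.45],
    [-0.08,-0.1,0,0,0,0,0.45],
    [-0.08,-0.1,0,0,0,0,0.45],
    [-0.08,-0.1,0,0,0,0,0.45],
    [-0.08,-0.1,0,0,0,0,0.45],
    [-0.08,-0.1,0,0,0,0,0.45],
    [-0.08,-0.1,0,0,0,0,0.45],
    [-0.08,-0.1,0,0,0,0,0.45],
    [-0.08,-0.1,0,0,0,0,0.45],
    [-0.08,-0.1,0,0,0,0,0.45],
    [-0.08,-0.1,0,0,0,0,0.45],
    [0,0,0,0,0,0,0.45],
    [0,0,0,0,0,0,0.45]
  ]
}}

```text
clock: 34.9
position: [303.8, -494.8, 288.3]
ee_rot: [-0.131, 0.991, 0.0, 0.0]
contact_force: [1.0, -0.3, -0.8]
gripper_width: 38.3
grasp_force: 0.0
```

Run:
```python
from h import *
for a in((698.7,-52.6,75,37),(435.2,-1.3,67,32),(528.4,-59,60,27),(437.4,-91.4,53,22)): seat(*a)
s=cv2.imread("pics/last_side.png")[230:350,220:350]; t=cv2.imread("pics/last_top.png")[130:330,290:450]
cv2.imwrite("pics/z.png",np.hstack([cv2.resize(s,(430,397),interpolation=2),cv2.resize(t,(318,397),interpolation=2)]))
```

```text
side centre [697.3 -52.8] r 38.1 slope deg [1.4 0.8] z 83.1 expect ~ 81
top centre [699.  -52.7] r 37.4 slope deg [0.3 0.2] z 82.5 expect ~ 81
side centre [434.5  -1.9] r 32.8 slope deg [0.9 1. ] z 75.0 expect ~ 73
top centre [436.3  -1.6] r 32.4 slope deg [ 0.1 -0.1] z 74.6 expect ~ 73
side centre [526.8 -59.2] r 27.7 slope deg [2.3 1.5] z 67.9 expect ~ 66
top centre [528.6 -59.1] r 27.3 slope deg [-0.   0.2] z 67.4 expect ~ 66
side centre [436.4 -91. ] r 22.6 slope deg [2.3 0.9] z 60.9 expect ~ 59
top centre [438.2 -91.1] r 22.2 slope deg [0.5 0.1] z 60.3 expect ~ 59
```

View pics/z.png

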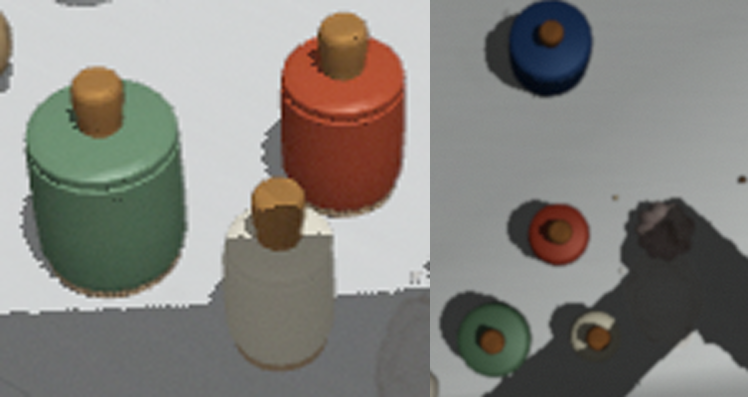

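The crops show the lids down on their rims: green (100,130), red (343,75) and cream (278,240), with blue at (550,45) in the top view. From above, all four slopes are 0.5° or less, so I'll hand the job in.

```bash
python3 -c "
from bench import arm; print(arm.job_done())"
```

```text
the job is handed in; nothing more can be done
None
```

All four lids are on their matching jars, level and fully down by the camera check, with the jars, cup and garlic still standing; I handed the job in at about 35 s.

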